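Load the block into the spring-flap drill jig

ROBOT

A 6-joint arm with a two-finger parallel gripper is mounted at the origin on the work surface. World frame = base frame: x ahead of the robot, y to its left, z up, the work surface at z = 0. Lengths are in mm, angles in rad, forces in N, time in s.
With the tool pointing down it reaches from about 400 to 925 mm from the base axis. Payload 12.5 kg.
Tool frame: the origin (TCP) lies midway between the tips of the shut fingers; the grasp point (between the pads) lies 19 mm behind it; y points along the fingers, x is the direction in which the jaws open and shut, and the axes are right-handed (so a half turn about y gives the same grasp; the last joint's range is limited). The gripper opens to 95 mm and grips with 3 to 60 N. Pads are 20 mm wide; open, the fingers measure 119 mm over their backs; the gripper's body (75 mm by 180 mm) begins 59 mm behind the grasp point.
Start: joints at [-1.418, 0.491, 1.559, -0, 1.092, -0.106], TCP at [159.973, -604.198, 214.661] pointing down, gripper open.
Joint ranges: [-3.1, 3.1], [-0.84, 2.19], [0.05, 2.79], [-1.13, 4.28], [0.06, 2.93], [-2.69, 2.69]. Speed limits (rad/s): [2.22, 2.22, 2.79, 3.14, 3.14, 3.14].

INTERFACE

Orientations are given as [roll, pitch, yaw] about the fixed x, y, z axes, in that order (R = Rz(yaw) Ry(pitch) Rx(roll)).
In Python, from cell import env, vision, job gives the robot as it stands.
- The arm moves only by the shell command python3 -m crank 'ROWS' [OPENING]. ROWS is JSON, a list of rows, each a list of 6 numbers: the shift along the tool's x, y, z in mm, then the turn, a rotation vector about the tool's x, y, z in degrees. In form: [[x, y, z, rx, ry, rz], ...]. A call has 1 to 5 rows; each row is the pose to reach, as a shift and turn from the pose measured when the call began, along the tool's axes at that moment; what a row does not reach only later rows make up. A row lasts 1/10 s, in which the tool goes at most 50 mm and 8.59 degrees, less where a joint would pass 70% of its speed; a pose out of reach is approached as far as the arm can. A call with a gripper value outside its range is refused whole. OPENING is the opening, from 0 (shut) to 1 (fully open), set as the call begins (- or left out, the last holds). The fingers move at their own pace and stop on an object; the grip force is fixed at half the most. Time passes only in rows, so rows that repeat a pose let the fingers close. It gives the time, the measured TCP pose, the force and the opening at its end, in the units of the state.
- env.state(): the state, without advancing time (a new reading comes with each control period).
- vision.read_camera(name): name is "side" or "top"; returns (picture, depth): 400x640x3 uint8, blue, green, red; 400x640 float32, mm along the optical axis (not along the pixel's ray), 0 where there is no reading.
- vision.calibration(name): a dict with "vertical_fov" (degrees; the focal length in pixels is half the picture's height over the tangent of half this angle, whatever the lens; pixels are square), "cx", "cy" (the principal point, pixels), "pose" (4x4, takes a point from camera to world coordinates). Camera axes: x right, y down, z forward; pixel columns grow to the right and rows downward; lengths in mm; the calibration is good to about 2 mm. A picture is of the moment at which its call begins. calibration takes no time and is no camera call.
- job.job_done(): hands the job in, once; it reports no verdict.
The state is a dict: "t": time; "joints": joint angles; "qvel": joint speeds; "tau": joint torques, N m; "eef_pos": TCP position; "tcp_rot": TCP orientation; "ft_force": force on the tool from outside, world axes, zero at the start; "moment": the same for the moment, N m; "opening": opening from 0.0 (shut) to 1.0 (fully open).
Only numpy, scipy, OpenCV 4.12 (cv2) and the standard library are available. Lean on these libraries where they do the work, as an engineer would, in place of code of your own. Each camera call takes 0.05 s, during which the arm holds its last target.

TASK

The aluminium block lies in the lane of the drill jig, outside the spring-closed flap. Press the flap's paddle down with one fingertip to hold the flap open and, keeping it held clear of the block, push the block along the lane under the flap with the other fingertip until it is right up against the end stop; then take the hand away so that the flap springs down onto the block. Only press and push: do not lift or pick up the block, and leave everything else on the bench where it is.

Things in the scene. Friction and masses are not known exactly. Their poses are not given: they have to be found in the camera images.
- jig: drill jig fixed to the bench, base plate 265 x 205 x 10 mm. Origin at bench height under the lane's centre line, straight below the flap's front lip; x runs level along the lane to the end stop, z up, y to the paddle's side. Lane floor at z = 10 mm; two side rails (33 mm apart inside, tops at z = 20 mm, x = -170 to +65 mm) guide the block
- stop (a point): middle of the end stop's face (steel block at the far end of the lane, 45 mm wide, top at z = 46 mm), at x = +65, y = 0, z = 28 mm in the jig
- hinge (a point): point on the flap's hinge rod (10 mm thick), at x = -50, y = +45, z = 52 mm in the jig; the rod runs along the jig's x from -166 to +62 mm between two posts 14 mm wide (y), 12 mm long (x), tops at z = 60 mm
- flap (a joint): turn of the steel flap about its rod, rad: 0 shut, 0.6 fully open (hard stop). A see-saw: panel over the lane (jig x = 0 to +45 mm), paddle across the rod; pressing the paddle lifts the panel, a spring shuts it (1 to 4 N at mid-paddle, plus friction). Above 0.33 it is clear of the block; resting on the block it reads about 0.24
- paddle (a point): middle of the paddle's top face; it moves with the flap. A plain steel plate, jig x = -153 to -1 mm, 60 mm wide. Shut, it slopes up and outward (near edge z = 34, outer edge z = 68 mm). Fully pressed it is level, top at z = 24 mm, y = +55 to +115 mm in the jig: a tip on it and a tip over the lane then are level and can slide along x together
- lip (a point): middle of the lower front edge of the flap's lip, 27 mm wide across the lane, 4 mm thick; moves with the flap. Shut, it is at z = 31 mm and bars the block's way
- block_center (a point): centre (half-way up) of the solid aluminium block, 100 mm long (its x, along the lane) x 30 x 30 mm, 0.24 kg; it sits on the lane floor, top at z = 40 mm, front end 10 to 35 mm short of the lip. Against the stop its centre is at x = +15 mm in the jig, and its rear face (x = -35 mm) still sticks out in front of the flap
- offcut: short aluminium offcut 55 x 25 x 25 mm lying on the jig's base plate, beside the lane on the side away from the paddle; origin under its centre
- screwdriver: screwdriver lying on the bench beside the jig
- wrench: steel wrench lying on the bench on the paddle side of the jig
- tape: roll of grey tape, 90 mm across, 25 mm high, lying on the bench
- jar: small clear jar 60 mm across, 70 mm high, beyond the end stop
- angle: small aluminium angle piece 70 x 40 x 40 mm on the bench
- cup: dark metal cup 70 mm across, 80 mm high, standing on the bench beside the jig
- block: the same block; origin at the centre of its underside, x along its length, z up
Not all that is in view belongs to the job. What is shaped like the block but brown or red is not meant.

How it is judged:
By the outcome, as a careful person would: the job done as asked, in the order asked, and still so for the second after the job is handed in, with the robot touching nothing.
It also fails if it takes over 42 s, if anything falls off the work surface, if the arm or the gripper's body presses on something with over 40 N, if the wrist force passes 120 N, or if a joint passes its speed limit or range.

## Working session

There is one attempt and no reset: what is moved stays moved. The work goes in short steps, Python scripts to look and compute and a shell command to move; the robot and the scene stay as the last step left them, time stands still between calls to the robot, and variables do not carry over. Pictures are saved under pics/ and viewed, and the job is handed in when it is done.

```bash
ls; mkdir -p pics; python3 - <<'E'
from cell import env,vision
import cv2,numpy as np
print(env.state())
for n in("top","side"):
    p,d=vision.read_camera(n); cv2.imwrite(f"pics/{n}0.png",p); np.save(f"{n}0.npy",d); print(n,vision.calibration(n))
E
```

```text
pics
{'t': 0.0, 'joints': array([-1.41756291e+00,  4.91556578e-01,  1.55945040e+00, -1.65097129e-05,
        1.09168902e+00, -1.05625526e-01]), 'qvel': array([ 0.00322582,  0.00083731,  0.00160386, -0.00040082,  0.0017771 ,
        0.00065469]), 'tau': array([ 3.32728901e-03, -6.12620831e+01, -2.58172774e+01,  6.94444100e-02,
        4.82353487e-02, -7.79168226e-05]), 'eef_pos': array([ 159.95157324, -603.93545258,  214.06327168]), 'tcp_rot': array([-1.57069456e+00,  1.09873375e-03, -1.31192971e+00]), 'ft_force': array([-0.65333733,  0.10435037, -0.4560362 ]), 'moment': array([-0.032369  ,  0.00635402, -0.03196412]), 'opening': 1.001550178550532}
top {'vertical_fov': 56.21776496319594, 'cx': 318.10614240571726, 'cy': 197.67000095339262, 'pose': array([[ 1.30555260e-02, -9.89791802e-01,  1.41921604e-01,
         4.55340117e+02],
       [-9.99861674e-01, -1.43853666e-02, -8.34825544e-03,
         6.61343339e+01],
       [ 1.03046291e-02, -1.41792982e-01, -9.89842697e-01,
         7.72850406e+02],
       [ 0.00000000e+00,  0.00000000e+00,  0.00000000e+00,
         1.00000000e+00]])}
side {'vertical_fov': 48.20014802596907, 'cx': 324.1169701818745, 'cy': 198.07323632505987, 'pose': array([[ 9.82123814e-01, -9.12812218e-02,  1.64622456e-01,
         3.84274601e+02],
       [-1.88197442e-01, -4.93877502e-01,  8.48920924e-01,
        -8.78465500e+02],
       [ 3.81278824e-03, -8.64726981e-01, -5.02227748e-01,
         6.00173049e+02],
       [ 0.00000000e+00,  0.00000000e+00,  0.00000000e+00,
         1.00000000e+00]])}
```

View pics/top0.png

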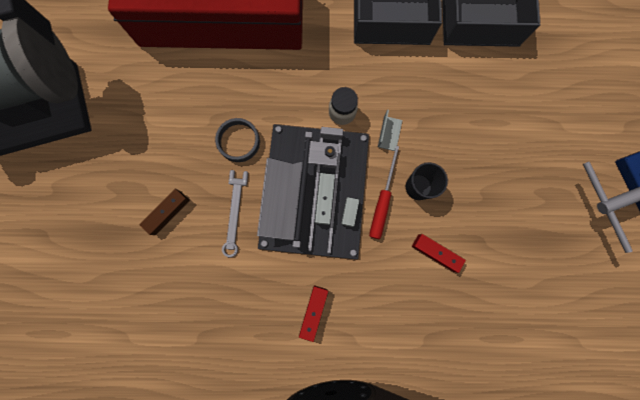

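View pics/side0.png

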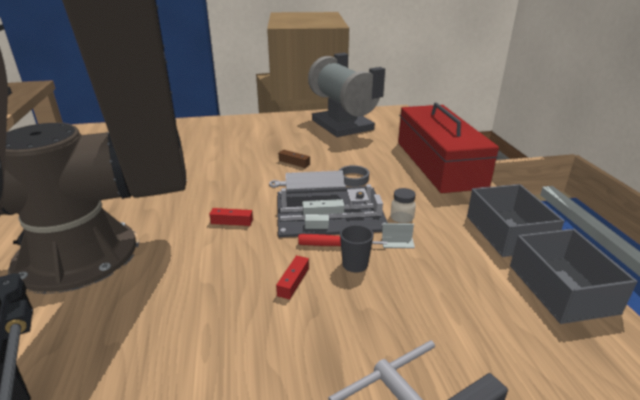

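The top view shows the jig at about (315,190), with its lane running up the picture, which is world +x. The paddle is on the left (285,200), the silver block lies in the lane (325,198), and the flap panel with a brass knob is at (323,152). Possible mix-ups are the red blocks (314,313) and (438,253), the brown one (165,212), and the offcut (351,211). I choose the silver piece in the lane at (325,198) and will check it in a close crop.

```bash
cat > h.py <<'E'
import numpy as np,cv2
from cell import vision
def K(n):
    c=vision.calibration(n); f=200/np.tan(np.radians(c["vertical_fov"]/2)); return f,c["cx"],c["cy"],c["pose"]
def atz(n,u,v,z):
    f,cx,cy,P=K(n); d=P[:3,:3]@np.array([(u-cx)/f,(v-cy)/f,1]); o=P[:3,3]; return o+d*(z-o[2])/d[2]
def cloud(n,d):
    f,cx,cy,P=K(n); v,u=np.mgrid[:400,:640]; return np.stack([(u-cx)/f*d,(v-cy)/f*d,d],-1)@P[:3,:3].T+P[:3,3]
def proj(n,X):
    f,cx,cy,P=K(n); q=(np.asarray(X)-P[:3,3])@P[:3,:3]; return np.stack([q[...,0]/q[...,2]*f+cx,q[...,1]/q[...,2]*f+cy],-1)
E
python3 - <<'E'
import cv2
p=cv2.imread("pics/top0.png");c=p[115:265,250:380];cv2.imwrite("pics/topc.png",cv2.resize(c,None,fx=4,fy=4,interpolation=cv2.INTER_CUBIC))
p=cv2.imread("pics/side0.png");c=p[160:245,260:420];cv2.imwrite("pics/sidec.png",cv2.resize(c,None,fx=5,fy=5,interpolation=cv2.INTER_CUBIC))
E
```

```text
(no output)
```

View pics/topc.png

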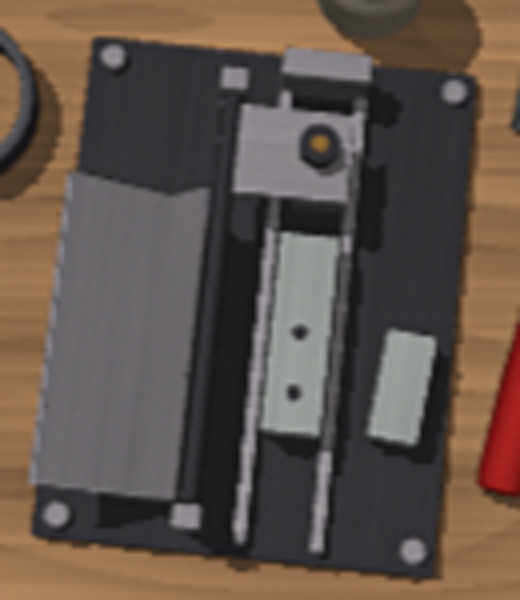

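View pics/sidec.png

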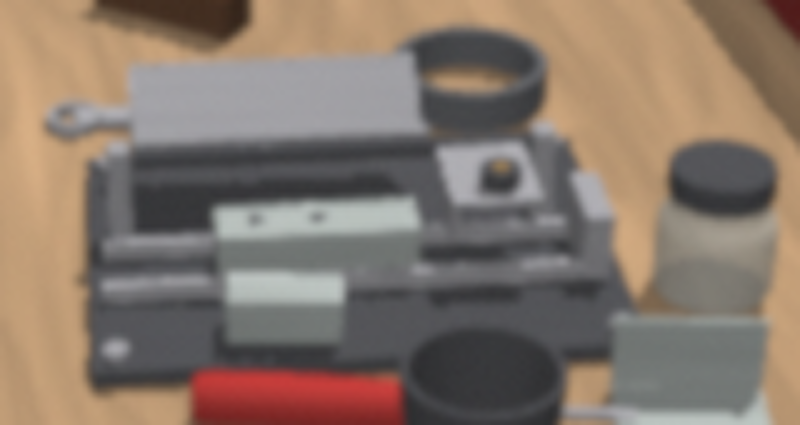

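```bash
python3 - <<'E'
from h import *
def P(x,y,z): return atz("top",x/4-.375+250,y/4-.375+115,z)
F=dict(TL=(93,38,10),TR=(475,75,10),BR=(438,577,10),BL=(33,537,10),postF=(235,77,60),postN=(186,516,60),bTL=(283,233,40),bTR=(338,237,40),bBR=(320,437,40),bBL=(262,430,40),stL=(283,75,46),stR=(370,82,46),railL0=(240,540,20),railR0=(317,550,20),panFL=(235,194,47),panFR=(346,200,35))
Q={k:P(*v) for k,v in F.items()}
for k,v in Q.items(): print(k,v.round(1))
a=lambda p,q:np.degrees(np.arctan2(*(Q[q]-Q[p])[1::-1][:2])) 
for p,q in(("BL","TL"),("BR","TR"),("postN","postF"),("bBL","bTL"),("bBR","bTR")): print(p,q,a(p,q),np.linalg.norm(Q[q]-Q[p]))
for p,q in(("TR","TL"),("BR","BL"),("bBR","bBL"),("bTR","bTL"),("stR","stL"),("railR0","railL0")): print(p,q,a(p,q)-90,np.linalg.norm(Q[q]-Q[p]))
E
```

```text
TL [720.5 157.4  10. ]
TR [703.5 -44.7  10. ]
BR [441.4 -24.5  10. ]
BL [458.7 179.7  10. ]
postF [684.3  81.   60. ]
postN [469.3 100.5  60. ]
bTL [610.5  56.1  40. ]
bTR [608.9  28.6  40. ]
bBR [508.9  36.7  40. ]
bBL [511.9  65.2  40. ]
stL [690.2  57.1  46. ]
stR [687.3  13.4  46. ]
railL0 [458.5  75.3  20. ]
railR0 [454.1  36.9  20. ]
panFL [628.4  80.2  47. ]
panFR [629.   24.4  35. ]
BL TL -4.871149359596572 262.6998652101397
BR TR -4.412313019605968 262.8472115106832
postN postF -5.192063182294015 215.90838764587983
bBL bTL -5.266870776335671 98.95908853136041
bBR bTR -4.643197762630466 100.28903762752802
TR TL -4.793976683767028 202.85845963536133
BR BL -4.833602564702744 204.96323145156677
bBR bBL -6.093720520899183 28.6026159424759
bTR bTL -3.3695417580907474 27.523087420252704
stR stL -3.8258099846337785 43.8724490146616
railR0 railL0 -6.577861054784989 38.64029891315589
```

Close crop: the piece in the lane is pale aluminium with two dots, lies between the rails and is 100 x 29 mm, so it is the block. The offcut is outside the rails. Jig yaw comes out at about -4.85°, with the origin at about (624.4, 41.1). Posts, stop and block agree to about 1 mm. The block centre is at jig x ≈ -65. Next I refine this with depth and write a helper that works out the moves.

```bash
cat >> h.py <<'E'
from scipy.spatial.transform import Rotation as Ro
YAW=np.radians(-4.85);O=np.array([624.4,41.1,0]);RJ=Ro.from_euler('z',YAW)
def j2w(p): return O+RJ.apply(p)
def w2j(p): return RJ.inv().apply(np.asarray(p)-O)
RT=Ro.from_euler('xyz',[-np.pi/2,0,YAW-np.pi/2])
def to(w):
    from cell import env
    s=env.state(); R=Ro.from_euler('xyz',s["tcp_rot"])
    print("t",s["t"],"jig",w2j(s["eef_pos"]).round(1),"F",s["ft_force"].round(1),"open",round(s["opening"],3))
    print("shift",R.inv().apply(np.asarray(w)-s["eef_pos"]).round(1),"turn",(R.inv()*RT).as_rotvec(degrees=True).round(2))
E
python3 - <<'E'
from h import *
for n in("top","side"):
    d=np.load(f"{n}0.npy");J=w2j(cloud(n,d).reshape(-1,3)).reshape(400,640,3);ok=d>0
    def sel(x0,x1,y0,y1,z0,z1):
        m=ok&(J[...,0]>x0)&(J[...,0]<x1)&(J[...,1]>y0)&(J[...,1]<y1)&(J[...,2]>z0)&(J[...,2]<z1); q=J[m]; return (len(q),q.mean(0).round(1),np.percentile(q,2,0).round(1),np.percentile(q,98,0).round(1)) if len(q) else 0
    print(n,"block",sel(-140,-3,-25,25,36,46)); print("post",sel(-180,-140,30,60,56,66)); print("postF",sel(40,75,30,60,56,66)); print("paddle",sel(-160,5,66,125,30,75)); print("stop",sel(60,95,-30,30,42,52));print("floor",sel(-170,-130,-10,10,0,20))
to(np.array([450,-300,214.]));to(j2w([-137,46.4,110]))
print(j2w([-137,46.4,110]))
E
```

```text
top block (752, array([-64.5,   0. ,  39.1]), array([-112. ,  -14.3,   36.6]), array([-16.2,  14.3,  41.8]))
post (72, array([-154.5,   47.6,   58.3]), array([-164.3,   39. ,   56.4]), array([-141.6,   57. ,   60.8]))
postF (43, array([55.6, 43.9, 58.5]), array([47.8, 37.5, 56.2]), array([61.5, 50. , 60.6]))
paddle (2271, array([-77.3,  93.9,  51.1]), array([-148.9,   67.3,   34.9]), array([ -3.4, 118.9,  67.5]))
stop (156, array([72.3, -0.9, 44.7]), array([ 65.4, -21.9,  42.5]), array([79.6, 20.7, 47.3]))
floor (195, array([-1.499e+02,  1.000e-01,  9.200e+00]), array([-169. ,   -9.6,    7. ]), array([-130.8,    9.5,   12. ]))
side block (275, array([-62.9,  -2.7,  38.2]), array([-110.8,  -17.8,   36.2]), array([-15.6,  13.4,  40.5]))
post (16, array([-154.6,   44.4,   57.5]), array([-162.2,   36.8,   56.2]), array([-142.6,   52.9,   60.1]))
postF (15, array([55.6, 40.4, 58.1]), array([48. , 34.3, 56.1]), array([62.3, 47.4, 60.2]))
paddle (860, array([-76.1,  99.4,  53.8]), array([-148.6,   80.9,   41. ]), array([ -2.6, 117.5,  66.5]))
stop (54, array([73. , -3.6, 44.3]), array([ 65.9, -24.2,  42.6]), array([80.1, 18.1, 46.8]))
floor (40, array([-149.5,    3.8,    8.9]), array([-168.2,   -1.7,    6.8]), array([-130.5,    9.1,   11.2]))
t 0.1 jig [-408.3 -682.   214.1] F [-0.3 -0.  -0.4] open 1.0
shift [-219.6    0.4  358.2] turn [ 0.   19.68 -0.06]
t 0.1 jig [-408.3 -682.   214.1] F [-0.3 -0.  -0.4] open 1.0
shift [-594.4  104.8  500.7] turn [ 0.   19.68 -0.06]
[491.81353445  98.91685872 110.        ]
```

Both cameras agree with the model to within about 3 mm.

```bash
python3 -m crank '[[-15,0,25,0,0,0],[-40,0,65,0,4,0],[-66,0,107,0,10,0],[-92,0,150,0,16,0],[-118,0,192,0,19.7,0]]' 0.85; python3 -c "
from h import *
to(np.array([450,-300,214.]));to(j2w([-137,46.4,110]))"
```

```text
t: 0.6
eef_pos: [316.3, -439.2, 214.1]
tcp_rot: [-1.571, 0.001, -1.66]
ft_force: [-0.1, -1.4, 0.6]
opening: 0.852
t 0.6 jig [-266.4 -504.6  214.1] F [-0.1 -1.4  0.6] open 0.852
shift [-150.6    0.2  120.7] turn [ 0.02 -0.28 -0.07]
t 0.6 jig [-266.4 -504.6  214.1] F [-0.1 -1.4  0.6] open 0.852
shift [-551.5  104.7  126.8] turn [ 0.02 -0.28 -0.07]
```

```bash
python3 -m crank '[[-40,0,25,0,0,0],[-84,5,48,0,0,0],[-128,10,70,0,0,0],[-172,15,90,0,0,0],[-216,20,105,0,0,0]]'; python3 -m crank '[[-45,5,5,0,0,0],[-92,10,10,0,0,0],[-140,15,15,0,0,0],[-188,20,18,0,0,0],[-230,25,21,0,0,0]]'; python3 -c "
from h import *
to(j2w([-137,46.4,110]))"
```

```text
t: 1.1
eef_pos: [441.0, -231.5, 194.0]
tcp_rot: [-1.571, 0.001, -1.66]
ft_force: [0.5, 0.3, 1.0]
opening: 0.85
t: 1.6
eef_pos: [482.3, -2.1, 169.0]
tcp_rot: [-1.571, 0.001, -1.66]
ft_force: [0.5, -0.6, -0.2]
opening: 0.852
t 1.6 jig [-137.9  -55.   169. ] F [ 0.5 -0.6 -0.2] open 0.852
shift [-101.4   59.1    0.5] turn [ 0.04 -0.25 -0.08]
```

```bash
python3 -m crank '[[-35,10,0,0,-0.25,0],[-70,30,0,0,-0.25,0],[-95,50,0,0,-0.25,0],[-101.4,59,0,0,-0.25,0],[-101.4,59,0,0,-0.25,0]]'; python3 - <<'E'
from h import *
to(j2w([-137,46.4,85]))
p,d=vision.read_camera("top");cv2.imwrite("pics/top1.png",cv2.resize(p[90:290,210:430],None,fx=3,fy=3,interpolation=cv2.INTER_CUBIC))
p,d=vision.read_camera("side");cv2.imwrite("pics/side1.png",cv2.resize(p[100:260,220:420],None,fx=4,fy=3.5,interpolation=cv2.INTER_CUBIC))
E
```

```text
t: 2.1
eef_pos: [490.7, 99.4, 109.1]
tcp_rot: [-1.574, 0.001, -1.654]
ft_force: [0.1, -0.4, 0.5]
opening: 0.852
t 2.1 jig [-138.2   46.8  109.1] F [ 0.1 -0.4  0.5] open 0.852
shift [ 0.5 24.1  1.2] turn [ 0.18  0.1  -0.06]
```

View pics/top1.png

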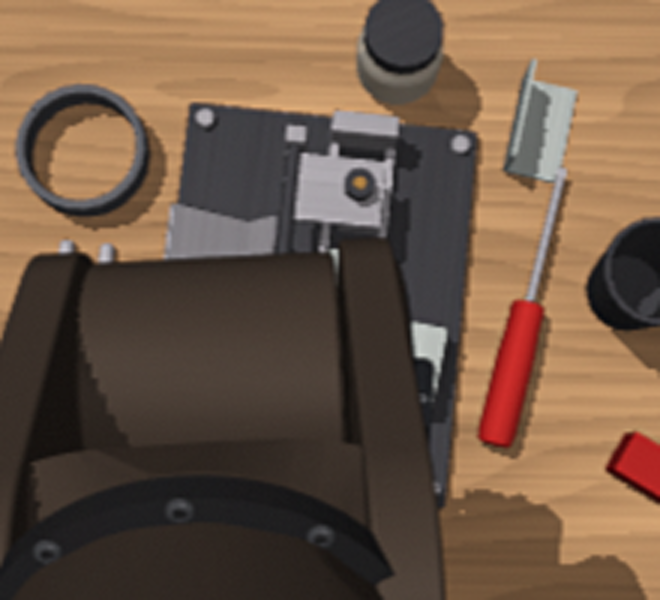

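View pics/side1.png

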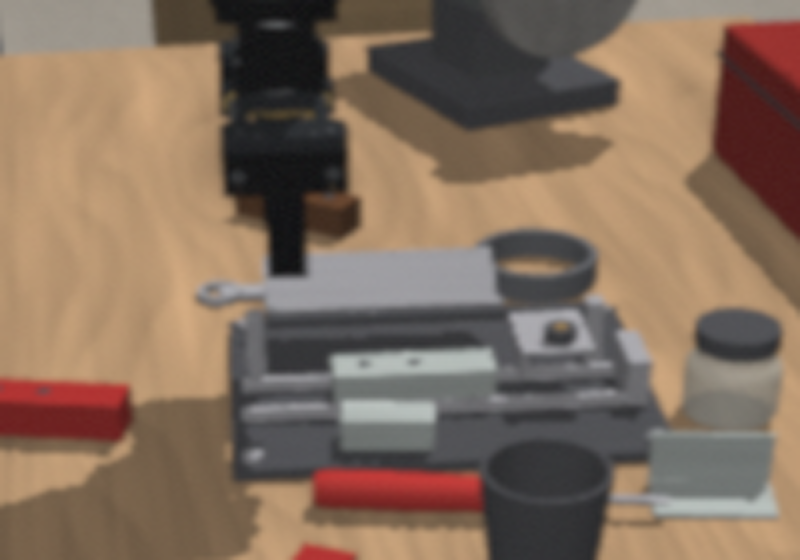

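The side view shows the hand above the near end of the jig, with the front finger's tip at crop (287,275), behind the block's rear edge (332,360). The block and flap have not moved. Now I go down in stages.

```bash
python3 -m crank '[[0,10,0,0,0,0],[0.4,25,1,0.2,0,0],[0.4,40,1,0.2,0,0],[0.4,48,1,0.2,0,0],[0.4,48,1,0.2,0,0]]';  python3 -m crank '[[0,4,0,0,0,0],[0,8,0,0,0,0],[0,12,0,0,0,0],[0,16,0,0,0,0],[0,16,0,0,0,0]]'; python3 - <<'E'
from h import *
to(j2w([-137,46.4,27]))
p,d=vision.read_camera("side");cv2.imwrite("pics/side2.png",cv2.resize(p[140:250,240:410],None,fx=4.5,fy=4.5,interpolation=cv2.INTER_CUBIC))
E
```

```text
t: 2.7
eef_pos: [492.1, 97.2, 61.8]
tcp_rot: [-1.569, 0.001, -1.657]
ft_force: [0.8, 0.5, 0.8]
opening: 0.85
t: 3.2
eef_pos: [492.3, 97.1, 45.5]
tcp_rot: [-1.569, 0.001, -1.657]
ft_force: [0.3, -2.5, 1.2]
opening: 0.848
t 3.2 jig [-136.4   44.6   45.5] F [ 0.3 -2.5  1.2] open 0.848
shift [-1.8 18.5 -0.6] turn [-0.09 -0.07 -0.05]
```

View pics/side2.png

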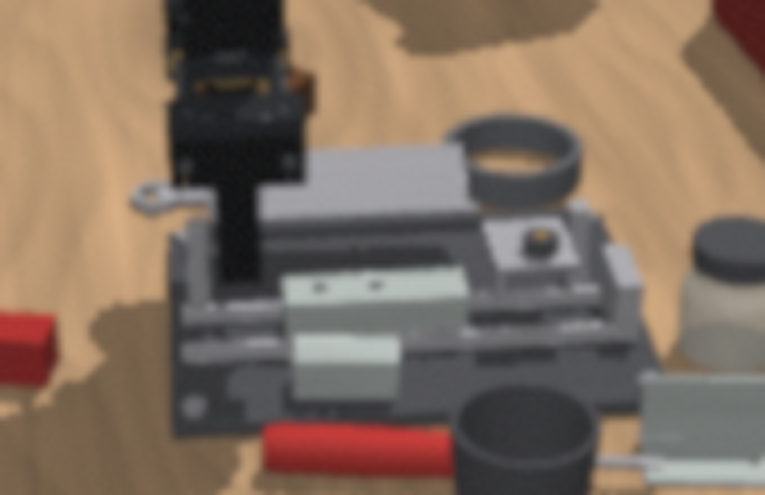

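The front finger (crop 240,280) hangs just behind the block's rear end (285,280). The side force shows contact with the paddle. I continue pressing.

```bash
python3 -m crank '[[-0.6,5,0,0,0,0],[-1.2,10,0,0,0,0],[-1.8,14,0,0,0,0],[-1.8,17.5,0,0,0,0],[-1.8,17.5,0,0,0,0]]'; python3 - <<'E'
from h import *
to(j2w([-125,46.4,27]))
p,d=vision.read_camera("side");cv2.imwrite("pics/side3.png",cv2.resize(p[140:250,240:410],None,fx=4.5,fy=4.5,interpolation=cv2.INTER_CUBIC))
J=w2j(cloud("side",d).reshape(-1,3)).reshape(400,640,3)
m=(J[...,0]>-90)&(J[...,0]<-10)&(J[...,1]>58)&(J[...,1]<125)&(J[...,2]>15)&(d>0);q=J[m];print(len(q),np.percentile(q,[5,50,95],0).round(1))
E
```

```text
t: 3.75
eef_pos: [492.4, 98.6, 28.2]
tcp_rot: [-1.569, 0.001, -1.657]
ft_force: [0.2, -3.5, 5.2]
opening: 0.847
t 3.75 jig [-136.4   46.2   28.2] F [ 0.2 -3.5  5.2] open 0.847
shift [-0.2  1.2 11.4] turn [-0.09 -0.08 -0.04]
114 [[-85.9  58.4  22.8]
 [-49.7 107.1  28.5]
 [-15.3 115.5  30.4]]
```

View pics/side3.png

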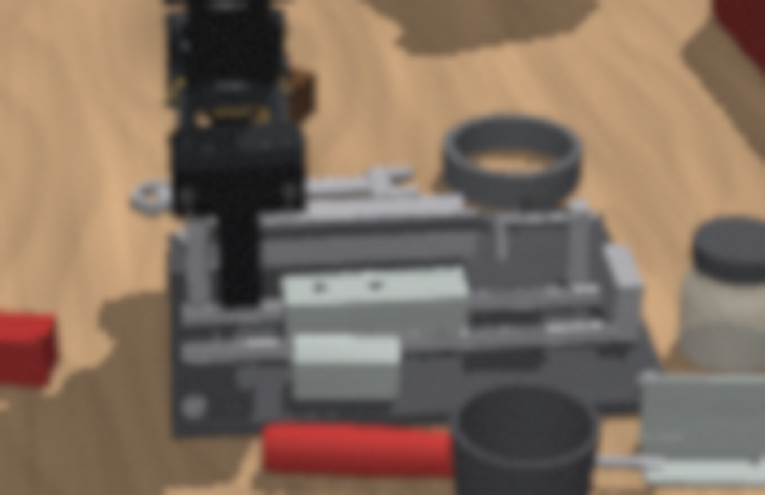

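The flap is open: the panel stands nearly edge-on at crop (500,235), and the paddle is pressed to about z 28. Now I slide along the lane.

```bash
python3 -m crank '[[0,0.5,6,0,0,0],[0,0.5,13,0,0,0],[0,0.5,20,0,0,0],[0,0.5,27,0,0,0],[0,0.5,34,0,0,0]]'; python3 - <<'E'
from h import *
to(j2w([-45,46.4,27]))
p,d=vision.read_camera("side");cv2.imwrite("pics/side4.png",cv2.resize(p[140:250,240:410],None,fx=4.5,fy=4.5,interpolation=cv2.INTER_CUBIC))
E
```

```text
t: 4.3
eef_pos: [526.7, 95.8, 27.8]
tcp_rot: [-1.57, 0.001, -1.657]
ft_force: [-3.8, -0.3, 3.9]
opening: 0.845
t 4.3 jig [-101.9   46.2   27.8] F [-3.8 -0.3  3.9] open 0.845
shift [-0.2  0.9 56.9] turn [-0.06 -0.07 -0.05]
```

View pics/side4.png

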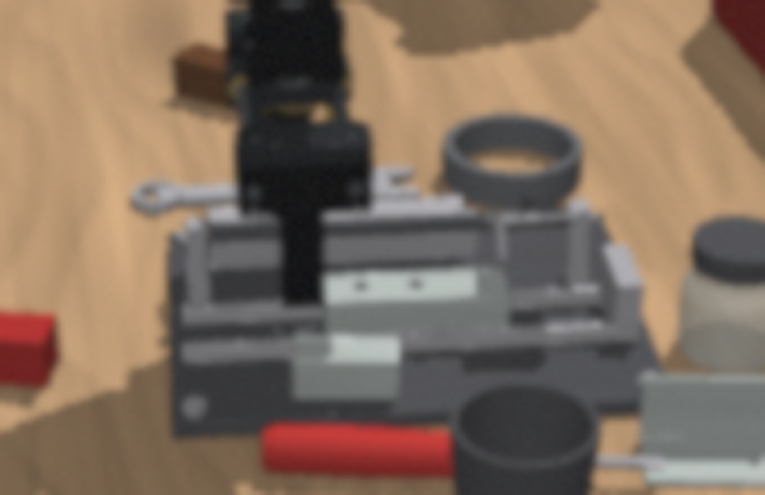

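The block is moving with the finger (rear at crop 325) and its front is passing under the raised panel (505). Carrying on.

```bash
python3 -m crank '[[0,0.3,7,0,0,0],[0,0.3,14,0,0,0],[0,0.3,21,0,0,0],[0,0.3,28,0,0,0],[0,0.3,35,0,0,0]]';python3 -m crank '[[0,0.3,5,0,0,0],[0,0.3,9,0,0,0],[0,0.3,12,0,0,0],[0,0.3,15,0,0,0],[0,0.3,15,0,0,0]]'; python3 - <<'E'
from h import *
to(j2w([-45,46.4,27]))
p,d=vision.read_camera("side");cv2.imwrite("pics/side5.png",cv2.resize(p[140:250,240:410],None,fx=4.5,fy=4.5,interpolation=cv2.INTER_CUBIC))
E
```

```text
t: 4.85
eef_pos: [563.5, 92.7, 27.7]
tcp_rot: [-1.568, 0.001, -1.657]
ft_force: [-2.7, -0.8, 2.9]
opening: 0.85
t: 5.35
eef_pos: [579.0, 91.3, 27.5]
tcp_rot: [-1.567, 0.001, -1.657]
ft_force: [-1.7, 0.4, 2.7]
opening: 0.851
t 5.35 jig [-49.5  46.2  27.5] F [-1.7  0.4  2.7] open 0.851
shift [-0.2  0.5  4.5] turn [-0.21 -0.08 -0.06]
```

View pics/side5.png

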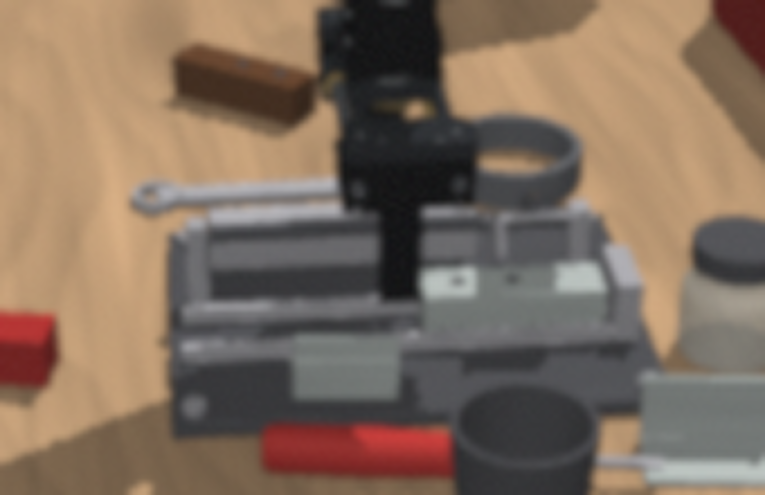

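The block's front (crop 607) is nearly at the stop's face (610). I close the rest in 1 mm steps and watch the force.

```bash
python3 -m crank '[[0,0,1,0,0,0],[0,0,2,0,0,0],[0,0,3,0,0,0],[0,0,3,0,0,0]]';python3 -m crank '[[0,0,1,0,0,0],[0,0,2,0,0,0],[0,0,2,0,0,0]]'; python3 -c "
from h import *
to(j2w([-45,46.4,27]))"
```

```text
t: 5.8
eef_pos: [582.0, 91.1, 27.5]
tcp_rot: [-1.567, 0.001, -1.657]
ft_force: [-4.4, -0.7, 2.9]
opening: 0.85
t: 6.1
eef_pos: [582.9, 91.0, 27.5]
tcp_rot: [-1.57, 0.001, -1.657]
ft_force: [-9.9, 1.1, 7.8]
opening: 0.852
t 6.1 jig [-45.6  46.2  27.5] F [-9.9  1.1  7.8] open 0.852
shift [-0.2  0.5  0.6] turn [-0.07 -0.11 -0.06]
```

```bash
python3 -m crank '[[0,0,1,0,0,0],[0,0,2,0,0,0],[0,0,2.5,0,0,0],[0,0,2.5,0,0,0]]'; python3 - <<'E'
from h import *
to(j2w([-45,46.4,27]))
p,d=vision.read_camera("side");cv2.imwrite("pics/side6.png",cv2.resize(p[140:250,240:410],None,fx=4.5,fy=4.5,interpolation=cv2.INTER_CUBIC))
E
```

```text
t: 6.5
eef_pos: [583.0, 91.0, 27.4]
tcp_rot: [-1.575, 0.001, -1.658]
ft_force: [-14.7, 2.0, 12.3]
opening: 0.85
t 6.5 jig [-45.5  46.2  27.4] F [-14.7   2.   12.3] open 0.85
shift [-0.2  0.4  0.5] turn [ 0.24 -0.16 -0.04]
```

View pics/side6.png

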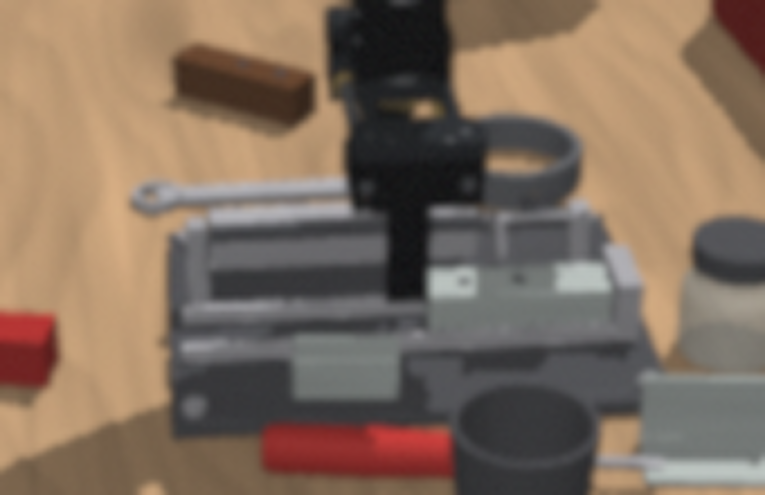

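The block is against the stop: 2.5 mm commanded gave 0.1 mm of travel, at 15 N, with the finger face at jig x -35.5. I back off a few mm along the lane, then lift straight up.

```bash
python3 -m crank '[[0,0,-2,0,0,0],[0,0,-5,0,0,0],[0,0,-9,0,0,0],[0,0,-9,0,0,0]]'; python3 -m crank '[[0,-5,0,0,0,0],[0,-11,0,0,0,0],[0,-18,0,0,0,0],[0,-26,0,0,0,0],[0,-36,0,0,0,0]]'; python3 -m crank '[[0,-20,-10,0,0,0],[0,-50,-30,0,0,0],[0,-80,-60,0,0,0],[0,-110,-90,0,0,0],[0,-120,-110,0,0,0]]'; python3 - <<'E'
from h import *
to(j2w([-45,46.4,27]))
for n in("side","top"):
    p,d=vision.read_camera(n);np.save(n+"7.npy",d);cv2.imwrite(f"pics/{n}7.png",cv2.resize(p[115:265,240:410] if n=="top" else p[140:250,240:410],None,fx=4,fy=4,interpolation=cv2.INTER_CUBIC))
E
```

```text
t: 6.95
eef_pos: [574.1, 91.7, 27.6]
tcp_rot: [-1.574, 0.001, -1.658]
ft_force: [1.8, -0.1, 4.4]
opening: 0.849
t: 7.45
eef_pos: [574.0, 91.6, 64.2]
tcp_rot: [-1.575, 0.001, -1.658]
ft_force: [-0.3, -0.2, 0.8]
opening: 0.851
t: 7.95
eef_pos: [463.8, 101.3, 187.6]
tcp_rot: [-1.571, 0.001, -1.658]
ft_force: [0.0, 0.6, -0.3]
opening: 0.851
t 7.95 jig [-165.1   46.4  187.6] F [ 0.   0.6 -0.3] open 0.851
shift [-1.000e-01  1.606e+02  1.202e+02] turn [ 0.02 -0.14 -0.07]
```

View pics/side7.png

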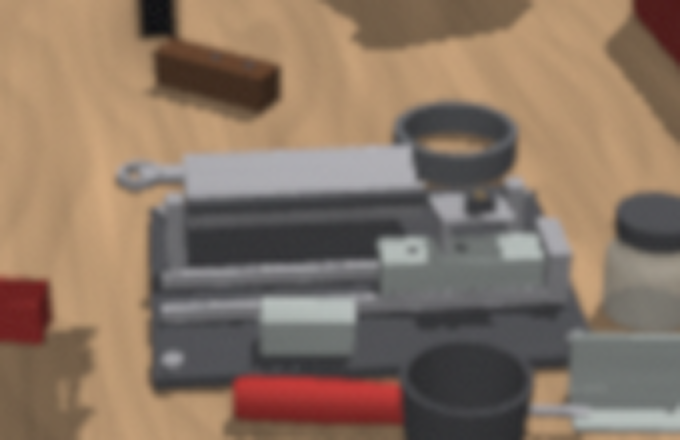

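View pics/top7.png

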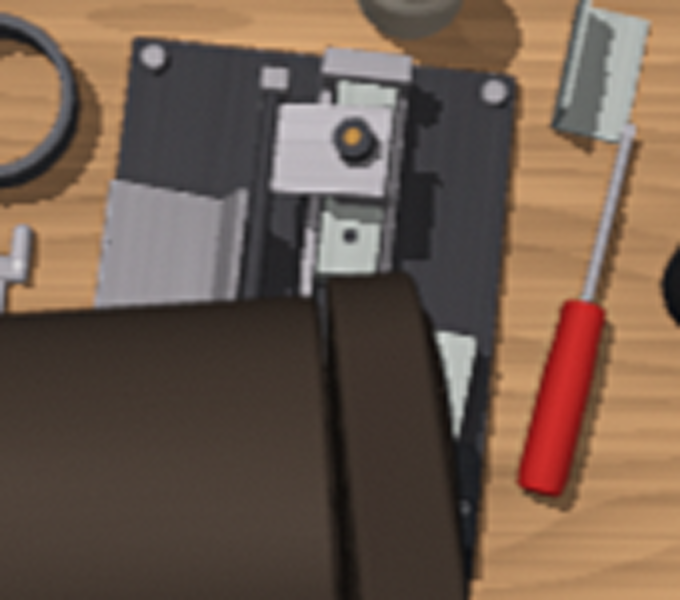

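```bash
python3 - <<'E'
from h import *
for n in("side","top"):
    d=np.load(n+"7.npy");J=w2j(cloud(n,d).reshape(-1,3)).reshape(400,640,3)
    def sel(x0,x1,y0,y1,z0,z1):
        q=J[(d>0)&(J[...,0]>x0)&(J[...,0]<x1)&(J[...,1]>y0)&(J[...,1]<y1)&(J[...,2]>z0)&(J[...,2]<z1)]; return len(q),q.mean(0).round(1),np.percentile(q,1,0).round(1),np.percentile(q,99,0).round(1)
    print(n,"rear",sel(-70,-3,-20,20,34,44)); 
    q=J[(d>0)&(J[...,0]>-80)&(J[...,0]<-5)&(J[...,1]>64)&(J[...,1]<113)&(J[...,2]>20)&(J[...,2]<70)]
    s=np.polyfit(q[:,1],q[:,2],1)[0];print("flap",0.6-np.arctan(s))
p0=cv2.imread("pics/side6.png")
E
```

```text
side rear (100, array([-19. ,  -4. ,  37.9]), array([-33.7, -18.6,  34.6]), array([-3.5, 13.6, 40.5]))
flap 0.2310090207612815
top rear (221, array([-18.4,  -0. ,  39. ]), array([-33.4, -14.9,  35.2]), array([-3.7, 14.2, 41.7]))
flap 0.24495849352798993
```

The flap reads about 0.24 (resting on the block) and the block's rear is at about -35, so it is at the stop. The hand is clear, so I'm handing in.

```bash
python3 -c "
from cell import job
print(job.job_done())"
```

```text
the job is handed in; nothing more can be done
None
```

The block is up against the end stop with the flap sprung down on top of it, and I handed the job in at about 8 s with the hand clear. One fingertip pressed the paddle down to about z = 27.5 mm and held the flap open. The other pushed the block about 80 mm along the lane, and the hand then backed off 9 mm and lifted away.

- **Block at the stop:** the last 2.5 mm of commanded push moved only 0.1 mm, at about 15 N. In the depth readings afterwards the block's rear face is at jig x of about -34 mm; flush would be -35 mm, which is within the measuring error.
- **Flap on the block:** it reads 0.23 rad (side camera) and 0.245 rad (top camera), against an expected 0.24.
- **Rest of the bench:** nothing else looks moved in the last pictures, though the arm hid part of the top view. The two cameras differed by up to about 4 mm sideways, and no other check disagreed.

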